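Set up the brush-cleaner tray

ROBOT

A 6-joint arm with a two-finger parallel gripper is mounted at the origin on the work surface. World frame = base frame: x ahead of the robot, y to its left, z up, the work surface at z = 0. Lengths are in m, angles in degrees, forces in N, time in s.
With the tool pointing down it reaches from about 0.35 to 0.875 m from the base axis. Payload 4.2 kg.
Tool frame: the origin (TCP) lies midway between the tips of the shut fingers; the grasp point (between the pads) lies 19 mm behind it; z points along the fingers, y is the line along which they close (so a half turn about z gives the same grasp; the last joint's range is limited). The gripper opens to 87 mm and grips with 3 to 60 N. Pads are 19 mm wide; open, the fingers measure 117 mm over their backs; the gripper's body (75 mm by 190 mm) begins 51 mm behind the grasp point.
Start: joints at [87.754, 22.042, 0.453, 0, -68.411, -14.817], TCP at [0.183, 0.597, 0.223] pointing down, gripper open.
Joint ranges: [-179.83, 179.83], [-69.29, 118.12], [-61.27, 80.66], [-181.25, 117.63], [-171.15, -9.14], [-177.46, 177.46]. Speed limits (degrees/s): [159.86, 159.86, 180, 180, 180, 180].

INTERFACE

Orientations are given as a 3x3 rotation matrix whose columns are the frame's x, y, z axes.
In Python, from station import r, cams gives the robot as it stands.
- The arm moves only by the tool play_rows, never from a script. Its argument "commands" is text: rows parted by semicolons, each of 6 numbers parted by spaces: the shift along the world's x, y, z normalised to -1 to 1, where 1 is 30 mm, then the turn, a rotation vector about the world's x, y, z normalised to -1 to 1, where 1 is 0.15 rad. A call has 1 to 20 rows; each row shifts and turns the commanded pose from where the row before left it; what a row does not reach is not made up. A row lasts 1/10 s, in which the tool goes at most 50 mm and 8.59 degrees, less where a joint would pass 70% of its speed; a pose out of reach is approached as far as the arm can. A call with a number of a shift or a turn outside -1 to 1 is refused whole. A call with a gripper value outside its range is refused whole. "grip" is the finger opening in mm, from 0 to 87, set as the call begins (left out, the last holds). The fingers move at their own pace and stop on an object; the grip force is fixed at half the most. Time passes only in rows, so rows that do not move let the fingers close. It gives the time, the measured TCP pose, the force, the opening and the grip force at its end, in the units of the state.
- r.sense(): the state, without advancing time (a new reading comes with each control period).
- cams.capture(name): name is "scene" or "top" or "wrist"; returns (picture, depth): 384x512x3 uint8, blue, green, red; 384x512 float32, m along the optical axis (not along the pixel's ray), 0 where there is no reading.
- cams.camera_info(name): a dict with "mtx" (3x3 intrinsics, pixels), "R" (3x3) and "t" (3): a world point X has camera coordinates R X + t. Camera axes: x right, y down, z forward; pixel columns grow to the right and rows downward; lengths in m; the calibration is good to about 2 mm. A picture is of the moment at which its call begins: read the wrist's pose just before it. camera_info takes no time and is no camera call; for the wrist camera it gives the pose at the moment of the call.
- r.finish_job(): hands the job in; it is judged then, once.
The state is a dict: "time_s": time; "joints": joint angles; "joint_velocities": joint speeds; "effort": joint torques, N m; "tcp_pos": TCP position; "ee_rot": TCP orientation; "wrist_force": force on the tool from outside, world axes, zero at the start; "moment": the same for the moment, N m; "gripper_width": opening from 0.0 (shut) to 1.0 (fully open); "gripper_force": force on a finger pad.
Only numpy, scipy, OpenCV 4.12 (cv2) and the standard library are available. Lean on these libraries where they do the work, as an engineer would, in place of code of your own. Each camera call takes 0.05 s, during which the arm holds its last target. There are 200 camera calls.

TASK

Get the brush-cleaner tray ready on the craft table: first lay a grey foam brick in every empty place of the jar row, squarely across it and down on the tray's floor, so that nothing can shift, and only then push the bottle's red child-resistant cap down, turn it anticlockwise to unlock it, take it off and lay it in the white saucer. Also put any brick left over into the low cardboard bin, fold the yellow screen up until it stands upright, and leave the other things on the table where they are.

Things in the scene. Friction and masses are not known exactly. Their poses are not given: they have to be found in the camera images.
- caddy: Fixed low plywood tray, 126 x 286 mm. The tray's own axes: x from the jar row towards the screen, y along the row from cell 0 towards the bottle, z up. Floor 6 mm thick; walls 6 mm thick, tops 20 mm above the table. Origin at table level on the row's centre line. A blue round plastic bottle (58 mm diameter) is fixed upright in its +y end.
- mouth (a point): Centre of the top of the bottle's neck, 109 mm above the table; axes as the tray's. Two lugs of the neck (on its +x and -x sides) hold the cap's two inner lugs down behind ratchet teeth. Unpressed, or clockwise, the cap turns no more than about 10 degrees, and it cannot be pulled off.
- cap_c (a point): Centre of the red child-resistant cap, 56 mm across, 32 mm tall, 40 g; z is its axis, up. Shut, this point is 114 mm above the table. Push it straight down 5.5 to 6.5 mm (about 10 N, sprung; hard stop at 7 mm) and, kept down, turn it anticlockwise seen from above by 65 to 115 degrees (90 is best); then it lifts straight off.
- dish_c (a point): Centre of the inner floor of the white shallow saucer (116 mm across, 16 mm tall) fixed on the table; its floor is about 6 mm above the table.
- bin_in (a point): Centre of the inner floor (6 mm above the table) of the low open cardboard bin for left-over bricks, fixed on the table: 112 (x) x 142 (y) mm outside, walls 6 mm thick, tops 20 mm above the table. Two bricks lie in it side by side along its y, their 54 mm sides along its x.
- guard (a joint): Angle of the screen panel about its hinge: 0 = folded out flat, away from the jars; 1.571 = standing upright; larger = leaning over the jars (to 2.3). The hinge is stiff and the panel stays where it is left; pushing at its outer edge takes about 3 N.
- guard_hinge (a point): Middle of the hinge line of the yellow screen panel, 14 mm above the table, 86 mm from the row's centre line on the tray's +x side. The hinge runs along the tray's y. Axes as the tray's.
- guard_edge (a point): Middle of the screen panel's free edge (red band), 101 mm from the hinge line. The panel is 250 mm long along the hinge, 6 mm thick.
- cell0 (a point): Centre, on the tray's floor (6 mm above the table), of place 0 of the four places of the tray's row (place 3 is next to the bottle). There are no dividers: the row is a channel 60 mm wide (along the tray's x) and 188 mm long, the places are 47 mm apart. Axes as the tray's.
- cell1 (a point): Centre, on the tray's floor (6 mm above the table), of place 1 of the four places of the tray's row (place 3 is next to the bottle). There are no dividers: the row is a channel 60 mm wide (along the tray's x) and 188 mm long, the places are 47 mm apart. Axes as the tray's.
- cell2 (a point): Centre, on the tray's floor (6 mm above the table), of place 2 of the four places of the tray's row (place 3 is next to the bottle). There are no dividers: the row is a channel 60 mm wide (along the tray's x) and 188 mm long, the places are 47 mm apart. Axes as the tray's.
- cell3 (a point): Centre, on the tray's floor (6 mm above the table), of place 3 of the four places of the tray's row (place 3 is next to the bottle). There are no dividers: the row is a channel 60 mm wide (along the tray's x) and 188 mm long, the places are 47 mm apart. Axes as the tray's.
- jar0_c (a point): The red paint jar, square, 54 (x) x 44 (y) x 44 mm in all (body 34 mm, white round lid 10 mm on top), standing in one of the row's places; the point is half-way up. Absent (None) in some runs.
- jar1_c (a point): The green paint jar, square, 54 (x) x 44 (y) x 44 mm in all (body 34 mm, white round lid 10 mm on top), standing in one of the row's places; the point is half-way up. Absent (None) in some runs.
- jar2_c (a point): The amber paint jar, square, 54 (x) x 44 (y) x 44 mm in all (body 34 mm, white round lid 10 mm on top), standing in one of the row's places; the point is half-way up. Absent (None) in some runs.
- jar3_c (a point): The blue paint jar, square, 54 (x) x 44 (y) x 44 mm in all (body 34 mm, white round lid 10 mm on top), standing in one of the row's places; the point is half-way up. Absent (None) in some runs.
- brick0_c (a point): A grey foam brick, 54 (x) x 44 (y) x 44 (z) mm, 30 g, lying on the table; the point is its centre. It fits a free place of the row with its 54 mm side across the row; lying there its top is 30 mm above the tray's wall tops, so that it can be held by its upper part. There may be more bricks than places.
- brick1_c (a point): A grey foam brick, 54 (x) x 44 (y) x 44 (z) mm, 30 g, lying on the table; the point is its centre. It fits a free place of the row with its 54 mm side across the row; lying there its top is 30 mm above the tray's wall tops, so that it can be held by its upper part. There may be more bricks than places.
- brick2_c (a point): A grey foam brick, 54 (x) x 44 (y) x 44 (z) mm, 30 g, lying on the table; the point is its centre. It fits a free place of the row with its 54 mm side across the row; lying there its top is 30 mm above the tray's wall tops, so that it can be held by its upper part. There may be more bricks than places.
- brick3_c (a point): A grey foam brick, 54 (x) x 44 (y) x 44 (z) mm, 30 g, lying on the table; the point is its centre. It fits a free place of the row with its 54 mm side across the row; lying there its top is 30 mm above the tray's wall tops, so that it can be held by its upper part. There may be more bricks than places.
- tape: Bystander: clear tape roll lying flat, 84 mm across, 24 mm tall; origin at the centre of its underside.
- glue: Bystander: white glue stick standing, 28 mm across, 85 mm tall; origin at the centre of its underside.
- pencup: Bystander: green pen cup, 76 mm across, 95 mm tall; origin at the centre of its underside.
- block: Bystander: pale wooden printing block 50 x 90 x 30 mm; origin at the centre of its underside.

How it is judged (in metres and radians):
On the way, in this order (a step that is already met when the one before it is completed fails the run):
1. every place of the jar row holds a jar or a brick, flat on the tray's floor and square across the row (((horizontal distance between jar0_c and cell0 below 0.011 m and z of jar0_c in the frame of cell0 below 0.026 m and angle between the x axis of jar0_c and the x axis of caddy, either way round below 0.15 rad) or (horizontal distance between jar1_c and cell0 below 0.011 m and z of jar1_c in the frame of cell0 below 0.026 m and angle between the x axis of jar1_c and the x axis of caddy, either way round below 0.15 rad) or (horizontal distance between jar2_c and cell0 below 0.011 m and z of jar2_c in the frame of cell0 below 0.026 m and angle between the x axis of jar2_c and the x axis of caddy, either way round below 0.15 rad) or (horizontal distance between jar3_c and cell0 below 0.011 m and z of jar3_c in the frame of cell0 below 0.026 m and angle between the x axis of jar3_c and the x axis of caddy, either way round below 0.15 rad) or (horizontal distance between brick0_c and cell0 below 0.011 m and z of brick0_c in the frame of cell0 below 0.026 m and angle between the x axis of brick0_c and the x axis of caddy, either way round below 0.15 rad) or (horizontal distance between brick1_c and cell0 below 0.011 m and z of brick1_c in the frame of cell0 below 0.026 m and angle between the x axis of brick1_c and the x axis of caddy, either way round below 0.15 rad) or (horizontal distance between brick2_c and cell0 below 0.011 m and z of brick2_c in the frame of cell0 below 0.026 m and angle between the x axis of brick2_c and the x axis of caddy, either way round below 0.15 rad) or (horizontal distance between brick3_c and cell0 below 0.011 m and z of brick3_c in the frame of cell0 below 0.026 m and angle between the x axis of brick3_c and the x axis of caddy, either way round below 0.15 rad)) and ((horizontal distance between jar0_c and cell1 below 0.011 m and z of jar0_c in the frame of cell1 below 0.026 m and angle between the x axis of jar0_c and the x axis of caddy, either way round below 0.15 rad) or (horizontal distance between jar1_c and cell1 below 0.011 m and z of jar1_c in the frame of cell1 below 0.026 m and angle between the x axis of jar1_c and the x axis of caddy, either way round below 0.15 rad) or (horizontal distance between jar2_c and cell1 below 0.011 m and z of jar2_c in the frame of cell1 below 0.026 m and angle between the x axis of jar2_c and the x axis of caddy, either way round below 0.15 rad) or (horizontal distance between jar3_c and cell1 below 0.011 m and z of jar3_c in the frame of cell1 below 0.026 m and angle between the x axis of jar3_c and the x axis of caddy, either way round below 0.15 rad) or (horizontal distance between brick0_c and cell1 below 0.011 m and z of brick0_c in the frame of cell1 below 0.026 m and angle between the x axis of brick0_c and the x axis of caddy, either way round below 0.15 rad) or (horizontal distance between brick1_c and cell1 below 0.011 m and z of brick1_c in the frame of cell1 below 0.026 m and angle between the x axis of brick1_c and the x axis of caddy, either way round below 0.15 rad) or (horizontal distance between brick2_c and cell1 below 0.011 m and z of brick2_c in the frame of cell1 below 0.026 m and angle between the x axis of brick2_c and the x axis of caddy, either way round below 0.15 rad) or (horizontal distance between brick3_c and cell1 below 0.011 m and z of brick3_c in the frame of cell1 below 0.026 m and angle between the x axis of brick3_c and the x axis of caddy, either way round below 0.15 rad)) and ((horizontal distance between jar0_c and cell2 below 0.011 m and z of jar0_c in the frame of cell2 below 0.026 m and angle between the x axis of jar0_c and the x axis of caddy, either way round below 0.15 rad) or (horizontal distance between jar1_c and cell2 below 0.011 m and z of jar1_c in the frame of cell2 below 0.026 m and angle between the x axis of jar1_c and the x axis of caddy, either way round below 0.15 rad) or (horizontal distance between jar2_c and cell2 below 0.011 m and z of jar2_c in the frame of cell2 below 0.026 m and angle between the x axis of jar2_c and the x axis of caddy, either way round below 0.15 rad) or (horizontal distance between jar3_c and cell2 below 0.011 m and z of jar3_c in the frame of cell2 below 0.026 m and angle between the x axis of jar3_c and the x axis of caddy, either way round below 0.15 rad) or (horizontal distance between brick0_c and cell2 below 0.011 m and z of brick0_c in the frame of cell2 below 0.026 m and angle between the x axis of brick0_c and the x axis of caddy, either way round below 0.15 rad) or (horizontal distance between brick1_c and cell2 below 0.011 m and z of brick1_c in the frame of cell2 below 0.026 m and angle between the x axis of brick1_c and the x axis of caddy, either way round below 0.15 rad) or (horizontal distance between brick2_c and cell2 below 0.011 m and z of brick2_c in the frame of cell2 below 0.026 m and angle between the x axis of brick2_c and the x axis of caddy, either way round below 0.15 rad) or (horizontal distance between brick3_c and cell2 below 0.011 m and z of brick3_c in the frame of cell2 below 0.026 m and angle between the x axis of brick3_c and the x axis of caddy, either way round below 0.15 rad)) and ((horizontal distance between jar0_c and cell3 below 0.011 m and z of jar0_c in the frame of cell3 below 0.026 m and angle between the x axis of jar0_c and the x axis of caddy, either way round below 0.15 rad) or (horizontal distance between jar1_c and cell3 below 0.011 m and z of jar1_c in the frame of cell3 below 0.026 m and angle between the x axis of jar1_c and the x axis of caddy, either way round below 0.15 rad) or (horizontal distance between jar2_c and cell3 below 0.011 m and z of jar2_c in the frame of cell3 below 0.026 m and angle between the x axis of jar2_c and the x axis of caddy, either way round below 0.15 rad) or (horizontal distance between jar3_c and cell3 below 0.011 m and z of jar3_c in the frame of cell3 below 0.026 m and angle between the x axis of jar3_c and the x axis of caddy, either way round below 0.15 rad) or (horizontal distance between brick0_c and cell3 below 0.011 m and z of brick0_c in the frame of cell3 below 0.026 m and angle between the x axis of brick0_c and the x axis of caddy, either way round below 0.15 rad) or (horizontal distance between brick1_c and cell3 below 0.011 m and z of brick1_c in the frame of cell3 below 0.026 m and angle between the x axis of brick1_c and the x axis of caddy, either way round below 0.15 rad) or (horizontal distance between brick2_c and cell3 below 0.011 m and z of brick2_c in the frame of cell3 below 0.026 m and angle between the x axis of brick2_c and the x axis of caddy, either way round below 0.15 rad) or (horizontal distance between brick3_c and cell3 below 0.011 m and z of brick3_c in the frame of cell3 below 0.026 m and angle between the x axis of brick3_c and the x axis of caddy, either way round below 0.15 rad))), for 0.3 s.
2. the cap, still on the bottle, has been turned past its ratchet (angle between the x axis of cap_c and the x axis of mouth, either way round above 0.8 rad and horizontal distance between cap_c and mouth below 0.015 m and z of cap_c in the frame of mouth below 0.04 m), for 0.05 s.
3. the cap is off the bottle (distance between cap_c and mouth above 0.05 m), for 0.1 s.
At the end, for the whole second after the job is handed in: Every place of the row holds a jar or brick within 11 mm of its centre, flat on the tray's floor, within 8 degrees of square; other bricks are on the bin's floor; the cap is in the saucer, within 45 mm of its centre; the screen is within 8 degrees of upright (all of step 1 and (horizontal distance between brick0_c and cell0 below 0.011 m or horizontal distance between brick0_c and cell1 below 0.011 m or horizontal distance between brick0_c and cell2 below 0.011 m or horizontal distance between brick0_c and cell3 below 0.011 m or (x of brick0_c in the frame of bin_in between -0.05 and 0.05 m and y of brick0_c in the frame of bin_in between -0.065 and 0.065 m and z of brick0_c in the frame of bin_in below 0.042 m)) and (horizontal distance between brick1_c and cell0 below 0.011 m or horizontal distance between brick1_c and cell1 below 0.011 m or horizontal distance between brick1_c and cell2 below 0.011 m or horizontal distance between brick1_c and cell3 below 0.011 m or (x of brick1_c in the frame of bin_in between -0.05 and 0.05 m and y of brick1_c in the frame of bin_in between -0.065 and 0.065 m and z of brick1_c in the frame of bin_in below 0.042 m)) and (horizontal distance between brick2_c and cell0 below 0.011 m or horizontal distance between brick2_c and cell1 below 0.011 m or horizontal distance between brick2_c and cell2 below 0.011 m or horizontal distance between brick2_c and cell3 below 0.011 m or (x of brick2_c in the frame of bin_in between -0.05 and 0.05 m and y of brick2_c in the frame of bin_in between -0.065 and 0.065 m and z of brick2_c in the frame of bin_in below 0.042 m)) and (horizontal distance between brick3_c and cell0 below 0.011 m or horizontal distance between brick3_c and cell1 below 0.011 m or horizontal distance between brick3_c and cell2 below 0.011 m or horizontal distance between brick3_c and cell3 below 0.011 m or (x of brick3_c in the frame of bin_in between -0.05 and 0.05 m and y of brick3_c in the frame of bin_in between -0.065 and 0.065 m and z of brick3_c in the frame of bin_in below 0.042 m)) and horizontal distance between cap_c and dish_c below 0.045 m and height (world z) of cap_c below 0.05 m and value of joint guard between 1.43 and 1.71 rad); the robot touches nothing.
It fails at once if the bystander tape is moved more than 40 mm (distance of tape from where it was at the start of the episode above 0.04 m).
It fails at once if the bystander glue is moved more than 40 mm (distance of glue from where it was at the start of the episode above 0.04 m).
It fails at once if the bystander pencup is moved more than 40 mm (distance of pencup from where it was at the start of the episode above 0.04 m).
It fails at once if the bystander block is moved more than 40 mm (distance of block from where it was at the start of the episode above 0.04 m).
Of jar0, jar1, jar2, jar3 only 1 to 2 are there at a start; the rules pass over those that are not, and their reading is None.
At some moment in a run one of brick0, brick1, brick2, brick3 may be knocked a few centimetres aside while the robot is not near it.
Once in a run the grip may slacken for a moment while it holds something.
It also fails if it takes over 210 s, if anything falls off the work surface, if the arm or the gripper's body presses on something with over 40 N, if the wrist force passes 120 N, or if a joint passes its speed limit or range.

## Working session

There is one attempt and no reset: what is moved stays moved. The work goes in short steps, Python scripts to look and compute and a tool call to move; the robot and the scene stay as the last step left them, time stands still between calls to the robot, and variables do not carry over. Pictures are saved under pics/ and viewed, at most 14 in all, crops included, and the job is handed in when it is done.

Besides the shell and the picture viewer there is one more tool, called after "Request:" as name(argument=value, ...) on one line, values as JSON. play_rows: Moves the arm, as the interface text tells. Scaled input: -1 to 1 covers 30 mm each way for a shift and 0.15 rad each way for a turn. Its arguments: {"type":"object","properties":{"commands":{"type":"string"},"grip":{"type":"number"}},"required":["commands"]}

```bash
ls; mkdir -p pics
cat > h.py <<'E'
import numpy as np, cv2
from station import r, cams
def cloud(name):
    s=r.sense(); info=cams.camera_info(name); im,d=cams.capture(name)
    K=np.array(info['mtx']);R=np.array(info['R']);t=np.array(info['t']).ravel()
    v,u=np.mgrid[:d.shape[0],:d.shape[1]]
    P=np.stack([(u-K[0,2])/K[0,0]*d,(v-K[1,2])/K[1,1]*d,d],-1)
    W=(P-t)@R; W[d==0]=np.nan
    return im,W
E
python3 - <<'E'
from h import *
for n in ('top','scene'):
    im,W=cloud(n); np.savez(f'pics/{n}.npz',im=im,W=W); 
    cv2.imwrite(f'pics/{n}0.png',cv2.resize(im,(800,600)) if n=='top' else im)
    i=cams.camera_info(n); print(n,-np.array(i['R']).T@np.array(i['t']).ravel())
print(r.sense())
E
```

```text
pics
top [0.39218482 0.02584102 1.32180139]
scene [1.25322331 0.50210578 0.63837595]
{'time_s': 0.1, 'joints': array([ 8.77559624e+01,  2.20871202e+01,  3.86750413e-01, -2.50890465e-02,
       -6.84129941e+01, -1.48167849e+01]), 'joint_velocities': array([ 1.37628997e-01, -1.82298920e-01,  1.87472057e-01,  1.63239549e-01,
       -1.02170665e-01, -1.86888422e-04]), 'effort': array([-3.04153400e-04, -3.91687024e+01,  1.87932801e+01,  4.23187539e+00,
        1.34484205e-02, -7.48856542e-05]), 'tcp_pos': array([0.18319059, 0.59697114, 0.22155568]), 'ee_rot': array([[ 9.55946480e-01, -2.93540616e-01, -4.84332148e-04],
       [-2.93540994e-01, -9.55944475e-01, -1.96107810e-03],
       [ 1.12661433e-04,  2.01685705e-03, -9.99997960e-01]]), 'wrist_force': array([-0.09720068, -0.65840417, -0.23488632]), 'moment': array([ 0.01599561, -0.00269998,  0.006785  ]), 'gripper_force': 0.0, 'gripper_width': 0.9932360826679496}
```

View pics/top0.png

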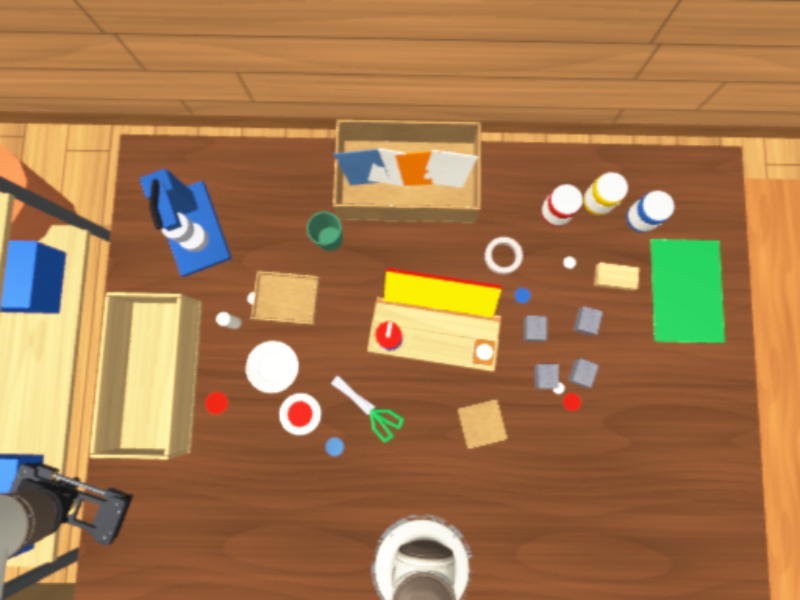

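View pics/scene0.png

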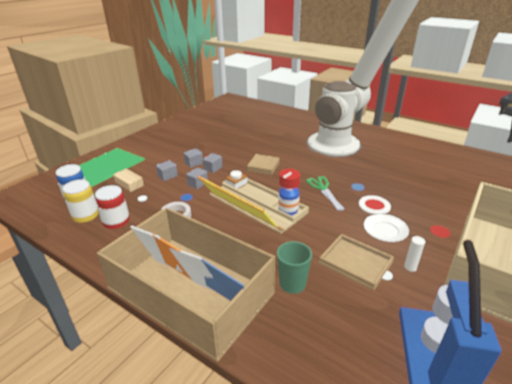

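The top view is 800x600, with +x up and +y left. The tray is at (435,335), with the capped bottle at (389,335) and the amber jar at (485,352). Four bricks lie around (535,328), (588,320), (546,376) and (584,372). The bin is at (285,297), the saucer at (272,367), and the screen is folded out flat.

```bash
cat > seg.py <<'E'
from h import *
def rects(W,mask,minn=60):
    n,l=cv2.connectedComponents(mask.astype(np.uint8)); out=[]
    for i in range(1,n):
        m=(l==i)
        if m.sum()<minn: continue
        p=W[m]; p=p[~np.isnan(p[:,0])]
        if len(p)<minn: continue
        (c,s,a)=cv2.minAreaRect((p[:,:2]*1000).astype(np.float32))
        v,u=np.nonzero(m)
        out.append((np.round(c,1),np.round(s,1),round(a,1),round(float(np.median(p[:,2]))*1000,1),len(p),(int(u.mean()),int(v.mean()))))
    return out
E
python3 - <<'E'
from seg import *
D=np.load('pics/top.npz'); im,W=D['im'],D['W']
hsv=cv2.cvtColor(im,cv2.COLOR_BGR2HSV); h,s,v=[hsv[...,i].astype(int) for i in range(3)]
z=W[...,2]
print('table z',np.nanmedian(z[280:330,100:150]))
def show(n,m,k=40):
    print(n)
    for o in rects(W,m,k): print('  ',o)
show('grey tops',(s<90)&(v>70)&(v<200)&(z>.036)&(z<.052)&(W[...,1]<0.1))
show('yellow',(h>24)&(h<34)&(s>200))
show('red cap',((h<6)|(h>174))&(s>180)&(z>.09))
show('white saucer',(s<40)&(v>180)&(z>0.001)&(z<.03),80)
bx=(np.abs(np.mgrid[:384,:512][1]-182)<30)&(np.abs(np.mgrid[:384,:512][0]-190)<26)
show('bin',bx&(z>.003)&(z<.03)&(h<25)&(s>60)&(v>120),80)
show('binwall',bx&(z>.014)&(z<.03)&(v>100),20)
tr=(np.abs(np.mgrid[:384,:512][1]-278)<50)&(np.abs(np.mgrid[:384,:512][0]-214)<30)
show('tray',tr&(z>.003)&(z<.03)&(h>8)&(h<25)&(s>40)&(v>120),80)
show('traywall',tr&(z>.014)&(z<.03)&(h<24),20)
show('jarlid',tr&(z>.038)&(z<.06),20)
E
```

```text
table z 0.0009139708644822984
grey tops
   (array([ 541.4, -360. ]), array([43.6, 54.1]), 74.9, 43.9, 201, (376, 204))
   (array([ 521.1, -241.8]), array([52.6, 45.3]), 0.4, 44.1, 207, (342, 209))
   (array([ 425.4, -347.6]), array([44.1, 53.7]), 72.2, 43.9, 208, (373, 237))
   (array([ 415. , -265.6]), array([51.6, 42.4]), 0.3, 44.3, 205, (349, 240))
yellow
   (array([587.8, -34.7]), array([263.4,  63.1]), 85.3, 56.8, 1306, (281, 188))
red cap
   (array([620.1, -31.8]), array([248.4,   7. ]), 82.5, 98.1, 111, (284, 177))
   (array([491.6,  81.5]), array([50.5, 48. ]), 45.7, 130.4, 172, (248, 214))
white saucer
   (array([ 691.3, -172.6]), array([78.8, 79.6]), 1.6, 24.0, 186, (321, 162))
   (array([422.8, 346.8]), array([108.7, 110.3]), 2.1, 10.3, 818, (173, 234))
   (array([363.3, 164.3]), array([109.4,  22.3]), 50.4, 5.6, 163, (224, 252))
   (array([319.9, 280.5]), array([86.2, 88. ]), 1.9, 4.7, 263, (191, 264))
   (array([18.4,  1.6]), array([161.7, 198.8]), 0.6, 12.8, 1094, (268, 353))
bin
   (array([576.7, 327.3]), array([150.1, 141.7]), 82.8, 7.5, 1192, (181, 190))
binwall
   (array([581. , 326.5]), array([142.3, 112.2]), 85.8, 19.3, 243, (181, 189))
tray
   (array([503. , -27.2]), array([316.4, 147.1]), 85.9, 8.3, 1541, (275, 214))
traywall
   (array([493. ,  93.2]), array([72.5, 70.8]), 82.5, 21.3, 74, (240, 218))
   (array([ 458. , -151.4]), array([ 6. , 66.5]), 83.1, 20.4, 31, (315, 227))
jarlid
   (array([584.9, -27.1]), array([247.8,  21.7]), 82.6, 48.1, 347, (283, 190))
   (array([ 465., -125.]), array([43.1, 52.8]), 82.5, 43.8, 169, (308, 225))
```

Request:
play_rows(commands="0.5 -1 0.25 0 0 -0.47;0.5 -1 0.25 0 0 -0.47;0.5 -1 0.25 0 0 -0.47;0.5 -1 0.25 0 0 -0.47;0.5 -1 0.25 0 0 -0.47;0.5 -1 0.25 0 0 -0.47;0.5 -1 0.25 0 0 -0.47;0.5 -1 0.25 0 0 -0.47;0.5 -1 0.25 0 0 -0.47;0.5 -1 0.25 0 0 -0.47;0.5 -1 0.25 0 0 -0.47;0.5 -1 0.25 0 0 -0.47;0.5 -1 0.25 0 0 -0.47;0.5 -1 0.25 0 0 -0.47;0.5 -1 0.25 0 0 -0.47;0.5 -1 0.25 0 0 -0.47;0.5 -1 0.25 0 0 -0.47;0.5 -1 0.25 0 0 -0.47;0.5 -1 0.25 0 0 -0.47;0.5 -1 0.25 0 0 -0.47")

```text
time_s: 2.1
tcp_pos: [0.4835, -0.0039, 0.3725]
ee_rot: [[-0.14, -0.99, -0.001], [-0.99, 0.14, 0.0], [-0.0, 0.001, -1.0]]
wrist_force: [1.1, 1.2, 0.0]
gripper_width: 1.002
gripper_force: 0.0
```

Request:
play_rows(commands="0 -1 0 0 0 0;0 -1 0 0 0 0;0 -1 0 0 0 0;0 -1 0 0 0 0;0 -1 0 0 0 0;0 0 0 0 0 0;0 0 0 0 0 0")

```text
time_s: 2.8
tcp_pos: [0.483, -0.1529, 0.372]
ee_rot: [[-0.138, -0.99, -0.001], [-0.99, 0.138, 0.0], [-0.0, 0.001, -1.0]]
wrist_force: [0.2, 0.3, -0.7]
gripper_width: 1.001
gripper_force: 0.0
```

Run:
```python
from seg import *
im,W=cloud('wrist'); np.savez('pics/w1.npz',im=im,W=W); cv2.imwrite('pics/w1.png',im)
s=r.sense(); print(s['joints'].round(1),s['tcp_pos'].round(4),s['ee_rot'].round(3))
i=cams.camera_info('wrist'); print(-np.array(i['R']).T@np.array(i['t']).ravel(), np.array(i['R']).round(2))
```

```text
[  0.9   6.2   0.3  -0.  -84.1  -8.7] [ 0.4832 -0.1523  0.3721] [[-0.137 -0.991 -0.001]
 [-0.991  0.137  0.   ]
 [-0.     0.001 -1.   ]]
[ 0.47250674 -0.22838662  0.53419815] [[-0.99  0.14  0.  ]
 [ 0.13  0.95  0.28]
 [ 0.04  0.28 -0.96]]
```

View pics/w1.png

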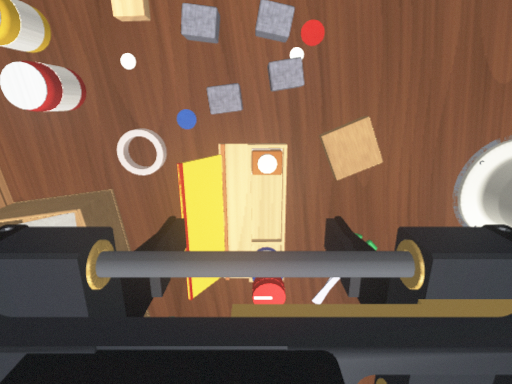

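The wrist view shows the amber jar at (266,162), with the channel running down to a cross wall at (266,240), just before the red cap at (268,292). The bricks are at (200,22), (275,20), (287,73) and (225,99). Next I'll fit the tray accurately.

Run:
```python
from seg import *
D=np.load('pics/w1.npz'); im,W=D['im'],D['W']
hsv=cv2.cvtColor(im,cv2.COLOR_BGR2HSV); h,s,v=[hsv[...,i].astype(int) for i in range(3)]
z=W[...,2]; print('table',np.nanmedian(z[180:220,420:445]))
for o in rects(W,(s<90)&(v>60)&(v<200)&(z>.036)&(z<.052)&(np.mgrid[:384,:512][0]<150)): print('grey',o)
for o in rects(W,(z>.028)&(z<.06)&(np.mgrid[:384,:512][0]<220)&(np.abs(np.mgrid[:384,:512][1]-266)<30)): print('jar',o)
m=(z>.017)&(z<.025)&(np.mgrid[:384,:512][0]<250)&(np.mgrid[:384,:512][1]>215)&(np.mgrid[:384,:512][1]<300)
for o in rects(W,m,20): print('wall',o)
# tray frame height map
for name in ('w1','top'):
    W=np.load(f'pics/{name}.npz')['W']
    a=np.radians(-7.4); ex=np.array([np.cos(a),np.sin(a)]); ey=np.array([-ex[1],ex[0]])
    o=np.array([.465,-.125])
    q=W[...,:2]-o; X=(q@ex)*1000; Y=(q@ey)*1000; Z=W[...,2]*1000
    print(name,'rows Y, cols X -50..100 step4')
    print('     ',*[f'{x:3d}' for x in range(-48,112,4)])
    for y in range(-40,170,6):
        print(f'{y:4d}:',*[(lambda k: f'{np.nanmedian(Z[k]):3.0f}' if k.any() else '  .')((abs(X-x)<2)&(abs(Y-y)<3)) for x in range(-48,112,4)])
```

```text
table -0.00023461818901926044
grey (array([ 797.8, -407.3]), array([ 8.2, 43.9]), 12.2, 43.6, 184, (28, 16))
grey (array([ 424.6, -350. ]), array([44.3, 53.7]), 70.6, 43.5, 1138, (274, 18))
grey (array([ 541.1, -363. ]), array([44.3, 54.2]), 75.2, 43.5, 1145, (198, 20))
grey (array([ 415.7, -268.5]), array([54. , 43.9]), 1.1, 43.6, 961, (285, 73))
grey (array([ 769.9, -310.7]), array([11.3, 50.2]), 19.1, 43.8, 171, (67, 80))
grey (array([ 521.5, -244.5]), array([43.8, 53.8]), 89.3, 43.6, 903, (223, 97))
jar (array([ 424.7, -350. ]), array([44.4, 54. ]), 70.5, 43.5, 1179, (273, 18))
jar (array([ 420.5, -268.6]), array([44.6, 44.3]), 0.8, 43.6, 783, (282, 73))
jar (array([ 496.1, -243.2]), array([42.5,  6.8]), 80.9, 43.0, 101, (238, 98))
jar (array([ 465.9, -127.5]), array([44.5, 53.7]), 82.3, 40.4, 784, (266, 161))
wall (array([ 433.2, -329.9]), array([ 0.8, 48.9]), 70.0, 21.4, 35, (269, 36))
wall (array([474.8, -51.7]), array([211.9,  72.2]), 82.2, 19.7, 972, (266, 192))
wall (array([561.8, -54.5]), array([193.1,   8.8]), 82.3, 21.0, 317, (220, 199))
w1 rows Y, cols X -50..100 step4

[... 11285 characters left out ...]
  11  14  11  20  32  33  42  46  50
 146:   7  -1   4  20  22   6   7   4   8   9   6   0   7   7  10   6   8  12   7   5  19  21   8   4   4   6   6   5   8   5   6   6  14  13  20  30  34  38  47  51
 152:   1   0   3  14  22   6   4   7   6   3   8   5   7   5   4   3   8   7   3  10  22  20   5   6   6   4   6   4   3   6   7   7   9  17  23  28  33  38  46  56
 158:   1   1   4   3  18  11   7   9   9   4   9   8   6  10   7   8   8   8   6   9  20  19   6   8   4   3   6   8   7   5   4  10  13  17  21  29  39  38  47  52
 164:   2  -1   2  10  22  10   7  14  10  19  11   7  15  13  13  16  12  14  14  12  22   8   6   7   4   5   8   5   8   6   8   9  13  12  20  26  30  43  49  57
```

Run:
```python
from h import *
W=np.load('pics/w1.npz')['W']; z=W[...,2]
o=np.array([.4659,-.1275]); a=np.radians(-7.8)
for it in range(3):
    ex=np.array([np.cos(a),np.sin(a)]); ey=np.array([-ex[1],ex[0]])
    q=(W[...,:2]-o)*1000; X=q@ex; Y=q@ey; wl=(z>.0165)&(z<.0235)
    L=wl&(abs(X+33)<6)&(Y>-10)&(Y<155); Rr=wl&(abs(X-33)<6)&(Y>-10)&(Y<155)
    pl=np.polyfit(Y[L],X[L],1); pr=np.polyfit(Y[Rr],X[Rr],1)
    s=(pl[0]+pr[0])/2; c=(pl[1]+pr[1])/2; print('slope',pl,pr); a-=np.arctan(s); o=o+ex*c/1000
ex=np.array([np.cos(a),np.sin(a)]); ey=np.array([-ex[1],ex[0]])
q=(W[...,:2]-o)*1000; X=q@ex; Y=q@ey
E0=wl&(abs(X)<28)&(Y<-15)&(Y>-45); E1=wl&(abs(X)<28)&(Y>150)&(Y<190)
print('yaw',np.degrees(a),'end0',np.percentile(Y[E0],[3,50,97]),E0.sum(),'end1',np.percentile(Y[E1],[3,50,97]),E1.sum())
print('o',o,'L/R pct',np.percentile(X[L],[3,97]),np.percentile(X[Rr],[3,97]))
y0=np.percentile(Y[E0],50)+3+23.5
for i in range(4): print('cell',i,((o+ey*(y0+47*i)/1000)*1000).round(1))
```

```text
slope [-1.88584754e-03 -3.41462027e+01] [2.67007612e-03 3.13697740e+01]
slope [-2.27738634e-03 -3.27580552e+01] [2.27847988e-03 3.27579229e+01]
slope [-2.27793231e-03 -3.27579892e+01] [2.27793383e-03 3.27579890e+01]
yaw -7.822497863998846 end0 [-29.47508897 -25.88955659 -21.93931406] 152 end1 [164.05678068 168.10948881 183.37402004] 127
o [ 0.46452456 -0.12731159] L/R pct [-35.95189803 -30.00426687] [30.21507537 35.84083305]
cell 0 [ 464.6 -126.7]
cell 1 [471.  -80.1]
cell 2 [477.4 -33.6]
cell 3 [483.8  13. ]
```

Request:
play_rows(commands="0.128 -0.307 -0.907 0 0 0.084;0.128 -0.307 -0.907 0 0 0.084;0.128 -0.307 -0.907 0 0 0.084;0.128 -0.307 -0.907 0 0 0.084;0.128 -0.307 -0.907 0 0 0.084;0.128 -0.307 -0.907 0 0 0.084;0.128 -0.307 -0.907 0 0 0.084;0.128 -0.307 -0.907 0 0 0.084;0.128 -0.307 -0.907 0 0 0.084;0.128 -0.307 -0.907 0 0 0.084;0 0 -0.683 0 0 0;0 0 -0.683 0 0 0;0 0 -0.683 0 0 0;0 0 -0.683 0 0 0;0 0 0 0 0 0;0 0 0 0 0 0")

```text
time_s: 4.45
tcp_pos: [0.5223, -0.2439, 0.0187]
ee_rot: [[-0.009, -1.0, -0.0], [-1.0, 0.009, -0.0], [0.0, 0.0, -1.0]]
wrist_force: [0.6, -0.1, 1.0]
gripper_width: 0.999
gripper_force: 0.0
```

Request:
play_rows(commands="0 0 0 0 0 0;0 0 0 0 0 0;0 0 0 0 0 0;0 0 0 0 0 0;0 0 0 0 0 0;0 0 0 0 0 0;0 0 0 0 0 0", grip=40)

```text
time_s: 5.15
tcp_pos: [0.5218, -0.2447, 0.0188]
ee_rot: [[-0.011, -1.0, 0.0], [-1.0, 0.011, -0.0], [0.0, -0.0, -1.0]]
wrist_force: [-0.6, -0.4, 2.1]
gripper_width: 0.622
gripper_force: 30.0
```

Request:
play_rows(commands="0 0 0.73 0 0 0;0 0 0.73 0 0 0;0 0 0.73 0 0 0;-0.212 0.686 0 0 0 -0.105;-0.212 0.686 0 0 0 -0.105;-0.212 0.686 0 0 0 -0.105;-0.212 0.686 0 0 0 -0.105;-0.212 0.686 0 0 0 -0.105;-0.212 0.686 0 0 0 -0.105;-0.212 0.686 0 0 0 -0.105;-0.212 0.686 0 0 0 -0.105;0 0 0 0 0 0;0 0 0 0 0 0")

```text
time_s: 6.45
tcp_pos: [0.471, -0.0798, 0.0843]
ee_rot: [[-0.135, -0.991, 0.0], [-0.991, 0.135, -0.0], [0.0, -0.0, -1.0]]
wrist_force: [0.2, -1.1, -0.8]
gripper_width: 0.623
gripper_force: 3.0
```

Request:
play_rows(commands="0 0 -0.4 0 0 0;0 0 -0.4 0 0 0;0 0 -0.4 0 0 0;0 0 -0.4 0 0 0;0 0 -0.37 0 0 0;0 0 0 0 0 0;0 0 0 0 0 0")

```text
time_s: 7.15
tcp_pos: [0.471, -0.0805, 0.0247]
ee_rot: [[-0.137, -0.991, -0.0], [-0.991, 0.137, -0.0], [0.0, 0.0, -1.0]]
wrist_force: [0.3, 0.4, 0.8]
gripper_width: 0.616
gripper_force: 30.0
```

Request:
play_rows(commands="0 0 0 0 0 0;0 0 0 0 0 0;0 0 0 0 0 0;0 0 0 0 0 0;0 0 0.95 0 0 0;0 0 0.95 0 0 0;0 0 0.95 0 0 0;0 0 0.95 0 0 0;0.05 -0.3 0.95 0 0 0;0.05 -0.3 0.95 0 0 0;0.05 -0.3 0.95 0 0 0;0.05 -0.3 0.95 0 0 0;0.05 -0.3 0.95 0 0 0;0.05 -0.3 0.95 0 0 0;0.05 -0.3 0.95 0 0 0;0.05 -0.3 0.95 0 0 0;0 0 0 0 0 0;0 0 0 0 0 0", grip=87)

```text
time_s: 8.95
tcp_pos: [0.4827, -0.1519, 0.3672]
ee_rot: [[-0.137, -0.991, 0.001], [-0.991, 0.137, 0.001], [-0.001, -0.001, -1.0]]
wrist_force: [-0.5, 0.2, -0.8]
gripper_width: 1.003
gripper_force: 0.0
```

```bash
cat > look.py <<'E'
from seg import *
import sys
def long_axis(s,a):
    L=a if s[0]>s[1] else a+90
    return (L+90)%180-90
def look(tag):
    s0=r.sense(); print('tcp',(s0['tcp_pos']*1000).round(1),'y-ang',np.degrees(np.arctan2(s0['ee_rot'][1,1],s0['ee_rot'][0,1])).round(1))
    im,W=cloud('wrist'); np.savez(f'pics/{tag}.npz',im=im,W=W); cv2.imwrite(f'pics/{tag}.png',im)
    hsv=cv2.cvtColor(im,cv2.COLOR_BGR2HSV); h,s,v=[hsv[...,i].astype(int) for i in range(3)]
    z=W[...,2]
    g=(s<90)&(v>60)&(v<200)&(W[...,0]<.7)&(abs(W[...,1])<.45)
    for nm,lo,hi in (('table',.040,.0468),('row',.0468,.054),('high',.054,.12)):
        for o in rects(W,g&(z>lo)&(z<hi),150):
            a=np.radians(-7.82); q=o[0]-np.array([464.6,-126.7])
            print(nm,o[0],o[1],'long',round(long_axis(o[1],o[2]),1),'z',o[3],'n',o[4],o[5],'trayXY',np.round([q@[np.cos(a),np.sin(a)],q@[-np.sin(a),np.cos(a)]],1))
if __name__=='__main__': look(sys.argv[1])
E
python3 look.py w2
```

```text
tcp [ 482.7 -151.9  367.2] y-ang 172.1
table [ 541.  -363.1] [44.2 53.7] long -14.1 z 43.6 n 1135 (197, 18) trayXY [ 107.9 -223.8]
table [ 424.8 -349.8] [44.4 53.8] long -18.3 z 43.6 n 1115 (274, 16) trayXY [  -9.1 -226.4]
table [ 415.7 -268.3] [53.9 43.5] long 0.7 z 43.7 n 973 (286, 72) trayXY [ -29.2 -146.9]
table [55.6 -9.4] [82.7 17.3] long 80.8 z 43.3 n 176 (500, 194) trayXY [-421.2   60.6]
row [470.9 -80.3] [43.1 52.8] long -7.3 z 49.7 n 693 (267, 189) trayXY [-0.1 46.8]
row [54.2 -0.2] [83.3 17.8] long 89.7 z 49.8 n 168 (503, 199) trayXY [-423.8   69.5]
high [54.9  5.1] [15.9 80.5] long -84.8 z 61.4 n 281 (507, 204) trayXY [-423.8   74.8]
```

View pics/w2.png

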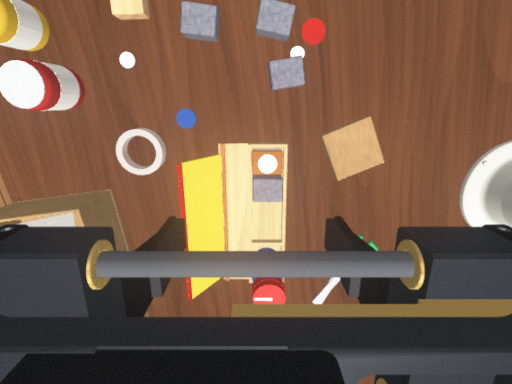

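The brick lies flat in cell 1 at pixel (267,189), within 1 mm of its centre. Next is the brick at (286,72), for cell 2.

Request:
play_rows(commands="-0.223 -0.388 -0.891 0 0 0.1;-0.223 -0.388 -0.891 0 0 0.1;-0.223 -0.388 -0.891 0 0 0.1;-0.223 -0.388 -0.891 0 0 0.1;-0.223 -0.388 -0.891 0 0 0.1;-0.223 -0.388 -0.891 0 0 0.1;-0.223 -0.388 -0.891 0 0 0.1;-0.223 -0.388 -0.891 0 0 0.1;-0.223 -0.388 -0.891 0 0 0.1;-0.223 -0.388 -0.891 0 0 0.1;0 0 -0.683 0 0 0;0 0 -0.683 0 0 0;0 0 -0.683 0 0 0;0 0 -0.683 0 0 0;0 0 0 0 0 0;0 0 0 0 0 0")

```text
time_s: 10.6
tcp_pos: [0.4153, -0.2681, 0.0174]
ee_rot: [[0.014, -1.0, -0.002], [-1.0, -0.014, 0.0], [-0.0, 0.002, -1.0]]
wrist_force: [-0.1, 0.2, 0.6]
gripper_width: 0.997
gripper_force: 0.0
```

Request:
play_rows(commands="0 0 0 0 0 0;0 0 0 0 0 0;0 0 0 0 0 0;0 0 0 0 0 0;0 0 0 0 0 0;0 0 0 0 0 0;0 0 0 0 0 0", grip=40)

```text
time_s: 11.3
tcp_pos: [0.416, -0.2684, 0.0181]
ee_rot: [[0.013, -1.0, 0.0], [-1.0, -0.013, -0.0], [0.0, -0.0, -1.0]]
wrist_force: [-1.2, 0.7, 3.6]
gripper_width: 0.623
gripper_force: 30.0
```

Request:
play_rows(commands="0 0 0.73 0 0 0;0 0 0.73 0 0 0;0 0 0.73 0 0 0;0.205 0.784 0 0 0 -0.1;0.205 0.784 0 0 0 -0.1;0.205 0.784 0 0 0 -0.1;0.205 0.784 0 0 0 -0.1;0.205 0.784 0 0 0 -0.1;0.205 0.784 0 0 0 -0.1;0.205 0.784 0 0 0 -0.1;0.205 0.784 0 0 0 -0.1;0.205 0.784 0 0 0 -0.1;0.205 0.784 0 0 0 -0.1;0 0 0 0 0 0;0 0 0 0 0 0")

```text
time_s: 12.8
tcp_pos: [0.4772, -0.033, 0.0833]
ee_rot: [[-0.136, -0.991, -0.001], [-0.991, 0.136, -0.0], [0.0, 0.001, -1.0]]
wrist_force: [0.5, -0.6, -0.7]
gripper_width: 0.617
gripper_force: 30.0
```

Request:
play_rows(commands="0 0 -0.4 0 0 0;0 0 -0.4 0 0 0;0 0 -0.4 0 0 0;0 0 -0.4 0 0 0;0 0 -0.37 0 0 0;0 0 0 0 0 0;0 0 0 0 0 0")

```text
time_s: 13.5
tcp_pos: [0.4772, -0.0338, 0.0241]
ee_rot: [[-0.138, -0.991, -0.001], [-0.991, 0.138, -0.0], [0.0, 0.001, -1.0]]
wrist_force: [0.4, -0.2, 0.2]
gripper_width: 0.615
gripper_force: 30.0
```

Request:
play_rows(commands="0 0 0 0 0 0;0 0 0 0 0 0;0 0 0 0 0 0;0 0 0 0 0 0;0 0 0.95 0 0 0;0 0 0.95 0 0 0;0 0 0.95 0 0 0;0 0 0.95 0 0 0;0.02 -0.49 0.95 0 0 0;0.02 -0.49 0.95 0 0 0;0.02 -0.49 0.95 0 0 0;0.02 -0.49 0.95 0 0 0;0.02 -0.49 0.95 0 0 0;0.02 -0.49 0.95 0 0 0;0.02 -0.49 0.95 0 0 0;0.02 -0.49 0.95 0 0 0;0 0 0 0 0 0;0 0 0 0 0 0", grip=87)

```text
time_s: 15.3
tcp_pos: [0.4821, -0.1508, 0.3665]
ee_rot: [[-0.137, -0.991, 0.001], [-0.991, 0.137, 0.001], [-0.001, -0.001, -1.0]]
wrist_force: [-0.1, -0.6, -0.1]
gripper_width: 0.998
gripper_force: 0.0
```

```bash
python3 look.py w3
```

```text
tcp [ 482.1 -150.8  366.5] y-ang 172.1
table [ 541.1 -363. ] [44.2 53.7] long -14.1 z 43.6 n 1145 (197, 17) trayXY [ 107.9 -223.7]
table [ 424.7 -349.7] [43.9 53.5] long -19.0 z 43.6 n 1104 (274, 15) trayXY [  -9.2 -226.4]
table [55.6 -8.9] [85. 17.] long 81.4 z 43.2 n 175 (500, 193) trayXY [-421.2   61.1]
row [471.  -81.2] [42.2 51.7] long -7.4 z 49.8 n 697 (266, 188) trayXY [ 0.1 45.9]
row [55.1  0.1] [17.4 84. ] long -88.8 z 49.7 n 175 (503, 198) trayXY [-422.9   69.9]
row [477.  -35.3] [42.5 52.7] long -7.7 z 49.7 n 654 (266, 213) trayXY [-0.2 92.2]
high [55.5  4.2] [14.2 77.4] long -85.4 z 61.3 n 273 (507, 204) trayXY [-423.1   74. ]
```

Request:
play_rows(commands="-0.198 -0.682 -0.888 0 0 -0.129;-0.198 -0.682 -0.888 0 0 -0.129;-0.198 -0.682 -0.888 0 0 -0.129;-0.198 -0.682 -0.888 0 0 -0.129;-0.198 -0.682 -0.888 0 0 -0.129;-0.198 -0.682 -0.888 0 0 -0.129;-0.198 -0.682 -0.888 0 0 -0.129;-0.198 -0.682 -0.888 0 0 -0.129;-0.198 -0.682 -0.888 0 0 -0.129;-0.198 -0.682 -0.888 0 0 -0.129;0 0 -0.683 0 0 0;0 0 -0.683 0 0 0;0 0 -0.683 0 0 0;0 0 -0.683 0 0 0;0 0 0 0 0 0;0 0 0 0 0 0")

```text
time_s: 16.95
tcp_pos: [0.4224, -0.3548, 0.0175]
ee_rot: [[-0.324, -0.946, -0.002], [-0.946, 0.324, 0.001], [0.0, 0.002, -1.0]]
wrist_force: [-0.4, 0.1, 0.7]
gripper_width: 0.999
gripper_force: 0.0
```

Request:
play_rows(commands="0 0 0 0 0 0;0 0 0 0 0 0;0 0 0 0 0 0;0 0 0 0 0 0;0 0 0 0 0 0;0 0 0 0 0 0;0 0 0 0 0 0", grip=40)

```text
time_s: 17.65
tcp_pos: [0.4229, -0.3554, 0.0184]
ee_rot: [[-0.324, -0.946, 0.0], [-0.946, 0.324, -0.0], [0.0, -0.0, -1.0]]
wrist_force: [-0.6, 0.6, 3.3]
gripper_width: 0.616
gripper_force: 30.0
```

Request:
play_rows(commands="0 0 0.73 0 0 0;0 0 0.73 0 0 0;0 0 0.73 0 0 0;0.154 0.929 0 0 0 0.099;0.154 0.929 0 0 0 0.099;0.154 0.929 0 0 0 0.099;0.154 0.929 0 0 0 0.099;0.154 0.929 0 0 0 0.099;0.154 0.929 0 0 0 0.099;0.154 0.929 0 0 0 0.099;0.154 0.929 0 0 0 0.099;0.154 0.929 0 0 0 0.099;0.154 0.929 0 0 0 0.099;0.154 0.929 0 0 0 0.099;0.154 0.929 0 0 0 0.099;0.154 0.929 0 0 0 0.099;0 0 0 0 0 0;0 0 0 0 0 0")

```text
time_s: 19.45
tcp_pos: [0.4827, 0.0073, 0.0835]
ee_rot: [[-0.136, -0.991, -0.001], [-0.991, 0.136, -0.0], [0.0, 0.001, -1.0]]
wrist_force: [-0.3, -0.1, -0.7]
gripper_width: 0.622
gripper_force: 30.0
```

Request:
play_rows(commands="0 0 -0.4 0 0 0;0 0 -0.4 0 0 0;0 0 -0.4 0 0 0;0 0 -0.4 0 0 0;0 0 -0.37 0 0 0;0 0 0 0 0 0;0 0 0 0 0 0")

```text
time_s: 20.15
tcp_pos: [0.4827, 0.0063, 0.0244]
ee_rot: [[-0.138, -0.99, -0.001], [-0.99, 0.138, -0.0], [0.0, 0.001, -1.0]]
wrist_force: [-0.4, -0.4, -0.4]
gripper_width: 0.617
gripper_force: 30.0
```

Request:
play_rows(commands="0 0 0 0 0 0;0 0 0 0 0 0;0 0 0 0 0 0;0 0 0 0 0 0;0 0 0.95 0 0 0;0 0 0.95 0 0 0;0 0 0.95 0 0 0;0 0 0.95 0 0 0;0 -0.62 0.95 0 0 0;0 -0.62 0.95 0 0 0;0 -0.62 0.95 0 0 0;0 -0.62 0.95 0 0 0;0 -0.62 0.95 0 0 0;0 -0.62 0.95 0 0 0;0 -0.62 0.95 0 0 0;0 -0.62 0.95 0 0 0;0 0 0 0 0 0;0 0 0 0 0 0", grip=87)

```text
time_s: 21.95
tcp_pos: [0.4827, -0.142, 0.3667]
ee_rot: [[-0.138, -0.99, 0.001], [-0.99, 0.138, 0.001], [-0.001, -0.001, -1.0]]
wrist_force: [0.1, -0.8, -0.4]
gripper_width: 1.002
gripper_force: 0.0
```

```bash
python3 look.py w4
python3 - <<'E'
from seg import *
# bin and saucer fit from initial top view
D=np.load('pics/top.npz'); im,W=D['im'],D['W']; z=W[...,2]
m=(z>.012)&(z<.03)&(np.hypot(W[...,0]-.577,W[...,1]-.327)<.11)
n,l=cv2.connectedComponents(m.astype(np.uint8)); k=np.argmax(np.bincount(l[m])); p=W[l==k]
print('bin',cv2.minAreaRect((p[:,:2]*1000).astype(np.float32)))
m=(z>.002)&(z<.03)&(np.hypot(W[...,0]-.423,W[...,1]-.347)<.065); print('saucer',cv2.minEnclosingCircle((W[m][:,:2]*1000).astype(np.float32)))
E
```

```text
tcp [ 482.7 -142.   366.7] y-ang 172.1
table [ 547.8 -373.3] [10.7 53. ] long -7.8 z 43.1 n 234 (193, 2) trayXY [ 116. -233.]
table [56.6 -8.1] [82.7 17.5] long 81.3 z 43.3 n 182 (501, 189) trayXY [-420.3   62. ]
row [477.1 -34.4] [136.5  53. ] long 82.6 z 49.7 n 2000 (266, 207) trayXY [-0.2 93.1]
row [54.8  1.5] [16.8 82.6] long -88.3 z 50.1 n 172 (504, 194) trayXY [-423.4   71.2]
high [56.2  4.9] [13.1 74.4] long -84.2 z 60.7 n 233 (508, 199) trayXY [-422.5   74.8]
bin ((580.97900390625, 326.5130310058594), (142.34820556640625, 112.24105072021484), 85.8355712890625)
saucer ((422.6112976074219, 346.01318359375), 64.42047119140625)
```

Request:
play_rows(commands="0.4 -1 -0.2 0 0 0;0.4 -1 -0.2 0 0 0;0.4 -1 -0.2 0 0 0;0.4 -1 -0.2 0 0 0;0 0 0 0 0 0;0 0 0 0 0 0")

```text
time_s: 22.6
tcp_pos: [0.5306, -0.2615, 0.3406]
ee_rot: [[-0.137, -0.991, -0.004], [-0.991, 0.137, 0.001], [-0.001, 0.004, -1.0]]
wrist_force: [-0.0, 0.7, 0.6]
gripper_width: 1.001
gripper_force: 0.0
```

```bash
python3 look.py w5
```

```text
tcp [ 530.6 -261.5  340.6] y-ang 172.1
table [ 542.6 -392.5] [43.9 53.7] long -17.0 z 43.6 n 1115 (233, 67) trayXY [ 113.4 -252.7]
row [470.3 -90.5] [25.8 53.8] long -6.9 z 49.8 n 395 (301, 244) trayXY [ 0.7 36.6]
row [484.   11.3] [44.9 53.2] long -7.9 z 49.8 n 588 (298, 293) trayXY [  0.4 139.4]
```

Request:
play_rows(commands="0.044 -0.485 -0.891 0 0 -0.118;0.044 -0.485 -0.891 0 0 -0.118;0.044 -0.485 -0.891 0 0 -0.118;0.044 -0.485 -0.891 0 0 -0.118;0.044 -0.485 -0.891 0 0 -0.118;0.044 -0.485 -0.891 0 0 -0.118;0.044 -0.485 -0.891 0 0 -0.118;0.044 -0.485 -0.891 0 0 -0.118;0.044 -0.485 -0.891 0 0 -0.118;0 0 -0.683 0 0 0;0 0 -0.683 0 0 0;0 0 -0.683 0 0 0;0 0 -0.683 0 0 0;0 0 0 0 0 0;0 0 0 0 0 0", grip=72)

```text
time_s: 24.15
tcp_pos: [0.5433, -0.3921, 0.0209]
ee_rot: [[-0.291, -0.957, 0.0], [-0.957, 0.291, -0.0], [0.0, -0.0, -1.0]]
wrist_force: [0.4, -0.1, 0.5]
gripper_width: 0.83
gripper_force: 0.0
```

Request:
play_rows(commands="0 0 0 0 0 0;0 0 0 0 0 0;0 0 0 0 0 0;0 0 0 0 0 0;0 0 0 0 0 0;0 0 0 0 0 0;0 0 0 0 0 0", grip=40)

```text
time_s: 24.85
tcp_pos: [0.5432, -0.393, 0.0212]
ee_rot: [[-0.292, -0.956, 0.001], [-0.956, 0.292, -0.001], [0.0, -0.001, -1.0]]
wrist_force: [-2.4, 1.5, 5.6]
gripper_width: 0.619
gripper_force: 30.0
```

Request:
play_rows(commands="0 0 0.95 0 0 0;0 0 0.95 0 0 0;0 0 0.95 0 0 0;0 0 0.95 0 0 0;0 0 0.95 0 0 0;0 0 0.95 0 0 0;0.053 1 0 0 0 0.062;0.053 1 0 0 0 0.062;0.053 1 0 0 0 0.062;0.053 1 0 0 0 0.062;0.053 1 0 0 0 0.062;0.053 1 0 0 0 0.062;0.053 1 0 0 0 0.062;0.053 1 0 0 0 0.062;0.053 1 0 0 0 0.062;0.053 1 0 0 0 0.062;0.053 1 0 0 0 0.062;0.053 1 0 0 0 0.062;0.053 1 0 0 0 0.062;0.053 1 0 0 0 0.062")

```text
time_s: 26.85
tcp_pos: [0.5648, 0.0283, 0.1907]
ee_rot: [[-0.166, -0.986, -0.001], [-0.986, 0.166, 0.0], [0.0, 0.001, -1.0]]
wrist_force: [1.1, -0.6, -0.9]
gripper_width: 0.615
gripper_force: 30.0
```

Request:
play_rows(commands="0.053 1 0 0 0 0.062;0.053 1 0 0 0 0.062;0.053 1 0 0 0 0.062;0.053 1 0 0 0 0.062;0.053 1 0 0 0 0.062;0.053 1 0 0 0 0.062;0.053 1 0 0 0 0.062;0.053 1 0 0 0 0.062;0.053 1 0 0 0 0.062;0.053 0.9 0 0 0 0.062;0 0 -1 0 0 0;0 0 -1 0 0 0;0 0 -1 0 0 0;0 0 -1 0 0 0;0 0 0 0 0 0;0 0 0 0 0 0")

```text
time_s: 28.45
tcp_pos: [0.5812, 0.324, 0.071]
ee_rot: [[-0.073, -0.997, -0.0], [-0.997, 0.073, -0.001], [0.001, 0.0, -1.0]]
wrist_force: [-0.0, -0.7, 0.6]
gripper_width: 0.616
gripper_force: 30.0
```

Request:
play_rows(commands="0 0 -0.475 0 0 0;0 0 -0.475 0 0 0;0 0 -0.475 0 0 0;0 0 0 0 0 0;0 0 0 0 0 0")

```text
time_s: 28.95
tcp_pos: [0.5807, 0.324, 0.0276]
ee_rot: [[-0.074, -0.997, -0.001], [-0.997, 0.074, -0.001], [0.001, 0.001, -1.0]]
wrist_force: [-0.4, -0.2, 0.3]
gripper_width: 0.617
gripper_force: 30.0
```

Request:
play_rows(commands="0 0 0 0 0 0;0 0 0 0 0 0;0 0 0 0 0 0;0 0 0 0 0 0;0 0 1 0 0 0;0 0 1 0 0 0;0 0 1 0 0 0;0 0 1 0 0 0;-0.5 -0.74 1 0 0 0;-0.5 -0.74 1 0 0 0;-0.5 -0.74 1 0 0 0;-0.5 -0.74 1 0 0 0;-0.5 -0.74 1 0 0 0;-0.5 -0.74 1 0 0 0;0 0 0 0 0 0;0 0 0 0 0 0", grip=87)

```text
time_s: 30.55
tcp_pos: [0.4908, 0.1907, 0.3296]
ee_rot: [[-0.074, -0.997, 0.002], [-0.997, 0.074, 0.002], [-0.002, -0.002, -1.0]]
wrist_force: [-0.7, 0.6, -1.5]
gripper_width: 1.004
gripper_force: 0.0
```

```bash
cat > cap.py <<'E'
from look import *
look(sys.argv[1])
D=np.load(f'pics/{sys.argv[1]}.npz'); im,W=D['im'],D['W']
hsv=cv2.cvtColor(im,cv2.COLOR_BGR2HSV); h,s,v=[hsv[...,i].astype(int) for i in range(3)]; z=W[...,2]
red=((h<8)|(h>172))&(s>150); n=np.hypot(W[...,0]-.49,W[...,1]-.08)<.06
m=red&(z>.12)&(z<.14)&n
p=(W[m][:,:2]*1000).astype(np.float32); print('captop',cv2.minEnclosingCircle(p),np.median(W[m][:,2]),m.sum())
m=(z>.12)&(z<.145)&n&(s<90)&(v>120)
if m.sum()>20:
    p=(W[m][:,:2]*1000).astype(np.float32); print('stripe',cv2.minAreaRect(p),m.sum(),W[m][:,2].max())
m=(z>.002)&(z<.03)&(s<50)&(np.hypot(W[...,0]-.423,W[...,1]-.346)<.07)
if m.sum()>50: print('saucer',cv2.minEnclosingCircle((W[m][:,:2]*1000).astype(np.float32)),m.sum())
E
python3 cap.py w6
```

```text
tcp [490.8 190.7 329.6] y-ang 175.8
row [479.3 -16.4] [10.1 52.1] long -7.6 z 49.5 n 301 (253, 3) trayXY [ -0.4 111.3]
row [483.3  12.2] [44.1 53.2] long -8.2 z 49.7 n 1318 (250, 26) trayXY [ -0.4 140.2]
row [580.8 323.7] [43.7 53.5] long -4.5 z 49.7 n 734 (208, 234) trayXY [ 53.8 462. ]
high [693.1 227.5] [11.4 50.5] long -87.5 z 75.4 n 322 (125, 187) trayXY [178.2 382. ]
high [523.  431.4] [27.3 12.9] long 1.0 z 70.3 n 170 (247, 293) trayXY [-18.1 560.9]
captop ((492.02117919921875, 81.97022247314453), 27.30126190185547) 0.12982177766664305 1594
stripe ((502.0768127441406, 80.46446228027344), (5.814913272857666, 29.867856979370117), 82.06979370117188) 135 0.13235239582209693
saucer ((423.7353515625, 345.6471862792969), 57.58983612060547) 2410
```

View pics/w6.png

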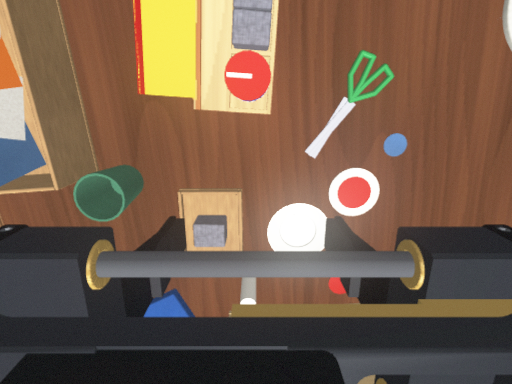

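The brick lies flat in the bin at (210,231). The cap is at (248,76), with its stripe along the tray's x. The measured cap centre agrees with the tray's geometry, so I'm going to the cap.

Request:
play_rows(commands="0.01 -0.604 -0.831 0 0 0;0.01 -0.604 -0.831 0 0 0;0.01 -0.604 -0.831 0 0 0;0.01 -0.604 -0.831 0 0 0;0.01 -0.604 -0.831 0 0 0;0.01 -0.604 -0.831 0 0 0;0 0 -0.617 0 0 0;0 0 -0.617 0 0 0;0 0 -0.617 0 0 0;0 0 -0.617 0 0 0;0 0 0 0 0 0;0 0 0 0 0 0;0 0 0 0 0 0")

```text
time_s: 31.9
tcp_pos: [0.4934, 0.0826, 0.1052]
ee_rot: [[-0.073, -0.997, 0.001], [-0.997, 0.073, 0.0], [-0.0, -0.001, -1.0]]
wrist_force: [0.0, 0.2, 0.4]
gripper_width: 1.0
gripper_force: 0.0
```

Request:
play_rows(commands="0 0 0 0 0 0;0 0 0 0 0 0;0 0 0 0 0 0;0 0 0 0 0 0;0 0 0 0 0 0;0 0 0 0 0 0;0 0 0 0 0 0", grip=40)

```text
time_s: 32.6
tcp_pos: [0.4925, 0.0822, 0.1049]
ee_rot: [[-0.073, -0.997, -0.0], [-0.997, 0.073, -0.0], [0.0, 0.0, -1.0]]
wrist_force: [0.1, 1.9, 2.6]
gripper_width: 0.635
gripper_force: 30.0
```

Request:
play_rows(commands="0 0 -0.07 0 0 0;0 0 -0.07 0 0 0;0 0 -0.07 0 0 0;0 0 0 0 0 0;0 0 0 0 0 0;0 0 0 0 0 0")

```text
time_s: 33.2
tcp_pos: [0.4926, 0.0822, 0.0994]
ee_rot: [[-0.073, -0.997, -0.0], [-0.997, 0.073, -0.0], [0.0, 0.0, -1.0]]
wrist_force: [-4.2, 0.9, 8.3]
gripper_width: 0.639
gripper_force: 30.0
```

Request:
play_rows(commands="0 0 -0.03 0 0 0;0 0 0 0 0 0;0 0 0 0 0 0;0 0 0 0 0 0")

```text
time_s: 33.6
tcp_pos: [0.4926, 0.0822, 0.0986]
ee_rot: [[-0.073, -0.997, 0.0], [-0.997, 0.073, -0.0], [0.0, -0.0, -1.0]]
wrist_force: [-4.5, 0.9, 10.1]
gripper_width: 0.644
gripper_force: 30.0
```

Request:
play_rows(commands="0 0 0 0 0 0.6;0 0 0 0 0 0.6;0 0 0 0 0 0.6;0 0 0 0 0 0.6;0 0 0 0 0 0.6;0 0 0 0 0 0")

```text
time_s: 34.2
tcp_pos: [0.4934, 0.0826, 0.0988]
ee_rot: [[0.37, -0.929, 0.002], [-0.929, -0.37, 0.0], [0.0, -0.002, -1.0]]
wrist_force: [-3.9, 1.7, 8.4]
gripper_width: 0.639
gripper_force: 30.0
```

Run:
```python
from h import *
s=r.sense(); print(s['joints'].round(1),s['moment'].round(2),s['wrist_force'].round(1),s['tcp_pos'].round(4))
```

```text
[ 28.2  17.6 -26.6   0.  -45.7  -6.5] [0.41 1.07 0.05] [-3.9  1.7  8.4] [0.4934 0.0826 0.0988]
```

Request:
play_rows(commands="0 0 0 0 0 0.75;0 0 0 0 0 0.75;0 0 0 0 0 0.75;0 0 0 0 0 0.75;0 0 0 0 0 0.75;0 0 0 0 0 0.75;0 0 0 0 0 0.75;0 0 0 0 0 0.75;0 0 0 0 0 0.75;0 0 0 0 0 0.75;0 0 0 0 0 0;0 0 0 0 0 0")

```text
time_s: 35.4
tcp_pos: [0.493, 0.0825, 0.0987]
ee_rot: [[0.998, -0.068, 0.001], [-0.068, -0.998, 0.0], [0.001, -0.0, -1.0]]
wrist_force: [-4.7, 2.0, 9.5]
gripper_width: 0.636
gripper_force: 30.0
```

Request:
play_rows(commands="0 0 0.2 0 0 0;0 0 0.3 0 0 0;0 0 0.4 0 0 0;0 0 0 0 0 0;0 0 0 0 0 0")

```text
time_s: 35.9
tcp_pos: [0.4927, 0.0822, 0.1244]
ee_rot: [[0.998, -0.07, 0.0], [-0.07, -0.998, 0.0], [0.0, -0.0, -1.0]]
wrist_force: [0.2, -0.2, -0.3]
gripper_width: 0.636
gripper_force: 30.0
```

Request:
play_rows(commands="0 0 0.73 0 0 0;0 0 0.73 0 0 0;0 0 0.73 0 0 0;-0.256 0.976 0 0 0 0;-0.256 0.976 0 0 0 0;-0.256 0.976 0 0 0 0;-0.256 0.976 0 0 0 0;-0.256 0.976 0 0 0 0;-0.256 0.976 0 0 0 0;-0.256 0.976 0 0 0 0;-0.256 0.976 0 0 0 0;-0.256 0.976 0 0 0 0;0 0 -0.8 0 0 0;0 0 -0.8 0 0 0;0 0 -0.8 0 0 0;0 0 -0.8 0 0 0;0 0 -0.8 0 0 0;0 0 0 0 0 0;0 0 0 0 0 0")

```text
time_s: 37.8
tcp_pos: [0.4237, 0.3456, 0.0699]
ee_rot: [[0.998, -0.069, -0.001], [-0.069, -0.998, -0.001], [-0.0, 0.001, -1.0]]
wrist_force: [0.5, 1.4, -0.2]
gripper_width: 0.635
gripper_force: 30.0
```

Request:
play_rows(commands="0 0 -0.5 0 0 0;0 0 -0.5 0 0 0;0 0 -0.45 0 0 0;0 0 -0.3 0 0 0;0 0 0 0 0 0;0 0 0 0 0 0")

```text
time_s: 38.4
tcp_pos: [0.4242, 0.3464, 0.0187]
ee_rot: [[0.998, -0.069, 0.001], [-0.069, -0.998, 0.001], [0.001, -0.001, -1.0]]
wrist_force: [-0.0, -0.1, -0.7]
gripper_width: 0.634
gripper_force: 30.0
```

Request:
play_rows(commands="0 0 0 0 0 0;0 0 0 0 0 0;0 0 0 0 0 0;0 0 0 0 0 0;0 0 0.5 0 0 0;0 0 1 0 0 0;0 0 1 0 0 0;0 0 1 0 0 0;0 0 1 0 0 0;0 0 1 0 0 0;0 0 1 0 0 0;0 0 1 0 0 0;0 0 1 0 0 0;0 0 0 0 0 0", grip=75)

```text
time_s: 39.8
tcp_pos: [0.4253, 0.3473, 0.2779]
ee_rot: [[0.998, -0.069, 0.007], [-0.069, -0.998, 0.007], [0.007, -0.008, -1.0]]
wrist_force: [0.4, -0.2, -0.9]
gripper_width: 0.86
gripper_force: 0.0
```

Run:
```python
from h import *
im,W=cloud('scene'); np.savez('pics/s2.npz',im=im,W=W); cv2.imwrite('pics/s2.png',im)
im2,W2=cloud('top'); cv2.imwrite('pics/t2.png',cv2.resize(im2,(800,600))); np.savez('pics/t2.npz',im=im2,W=W2)
hsv=cv2.cvtColor(im,cv2.COLOR_BGR2HSV)
for n,(I,V) in {'scene':(im,W),'top':(im2,W2)}.items():
    h=cv2.cvtColor(I,cv2.COLOR_BGR2HSV); m=((h[...,0]<8)|(h[...,0]>172))&(h[...,1]>150)&(np.hypot(V[...,0]-.4237,V[...,1]-.3456)<.06)&(V[...,2]>.01)
    print(n,m.sum(),np.nanpercentile(V[m],[3,50,97],axis=0).round(4) if m.any() else '')
# screen edge/hinge in tray frame
a=np.radians(-7.82); o=np.array([.4646,-.1267])
h=cv2.cvtColor(im2,cv2.COLOR_BGR2HSV); q=W2[...,:2]-o
X=q@[np.cos(a),np.sin(a)]; Y=q@[-np.sin(a),np.cos(a)]
m=(h[...,0]>24)&(h[...,0]<34)&(h[...,1]>200)&(X>.05)&(X<.2)&(Y>-.05)&(Y<.3)
p=np.polyfit(X[m],W2[...,2][m],1); print('screen slope deg',np.degrees(np.arctan(p[0])),'Yrange',np.percentile(Y[m],[1,99]))
```

```text
scene 242 [[0.4089 0.329  0.0136]
 [0.4452 0.3489 0.0339]
 [0.4535 0.3717 0.0393]]
top 59 [[0.4032 0.3206 0.0192]
 [0.4238 0.3272 0.0363]
 [0.4423 0.3358 0.04  ]]
screen slope deg 55.64018942860423 Yrange [-0.00839067  0.23685716]
```

View pics/s2.png

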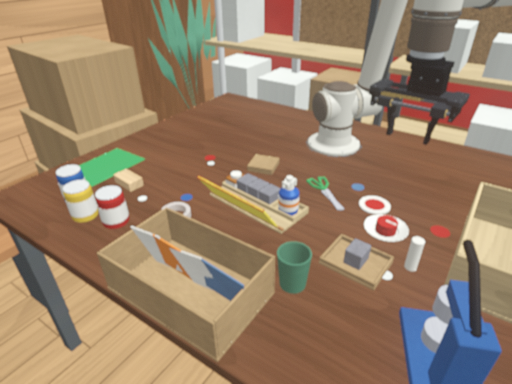

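The cap sits in the saucer at (385,226), and the row and bin look right. The screen stands at about 56°, so I'm going round behind it.

Request:
play_rows(commands="0.59 -0.985 0 0 0 0.105;0.59 -0.985 0 0 0 0.105;0.59 -0.985 0 0 0 0.105;0.59 -0.985 0 0 0 0.105;0.59 -0.985 0 0 0 0.105;0.59 -0.985 0 0 0 0.105;0.59 -0.985 0 0 0 0.105;0.59 -0.985 0 0 0 0.105;0.59 -0.985 0 0 0 0.105;0.59 -0.985 0 0 0 0.105;0.59 -0.985 0 0 0 0.105;0.59 -0.985 0 0 0 0.105;0.59 -0.985 0 0 0 0.105;0 0 0 0 0 0;0 0 0 0 0 0", grip=0)

```text
time_s: 41.4
tcp_pos: [0.6531, -0.039, 0.2704]
ee_rot: [[0.991, 0.133, -0.004], [0.133, -0.991, -0.0], [-0.004, -0.0, -1.0]]
wrist_force: [0.7, 0.5, 0.1]
gripper_width: 0.007
gripper_force: 0.0
```

Request:
play_rows(commands="0 0 -1 0 0 0;0 0 -1 0 0 0;0 0 -1 0 0 0;0 0 -1 0 0 0;0 0 -1 0 0 0;0 0 -1 0 0 0;0 0 -1 0 0 0;0 0 0 0 0 0;0 0 0 0 0 0")

```text
time_s: 42.3
tcp_pos: [0.6535, -0.0376, 0.0629]
ee_rot: [[0.991, 0.137, -0.001], [0.137, -0.991, -0.001], [-0.001, 0.001, -1.0]]
wrist_force: [0.7, -0.4, 0.8]
gripper_width: 0.008
gripper_force: 0.0
```

Request:
play_rows(commands="-0.218 0.03 0 0 0 0;-0.218 0.03 0 0 0 0;-0.218 0.03 0 0 0 0;-0.218 0.03 0 0 0 0;-0.218 0.03 0 0 0 0;-0.218 0.03 0 0 0 0;-0.218 0.03 0 0 0 0;-0.218 0.03 0 0 0 0;-0.218 0.03 0 0 0 0;-0.218 0.03 0 0 0 0;0 0 0 0 0 0;0 0 0 0 0 0")

```text
time_s: 43.5
tcp_pos: [0.587, -0.0294, 0.062]
ee_rot: [[0.991, 0.135, -0.003], [0.135, -0.991, -0.0], [-0.003, -0.0, -1.0]]
wrist_force: [-0.3, 0.9, 0.6]
gripper_width: 0.007
gripper_force: 0.0
```

```bash
cat > scr.py <<'E'
from h import *
a=np.radians(-7.82); o=np.array([.4646,-.1267])
for n in ('scene','top'):
    im,W=cloud(n); h=cv2.cvtColor(im,cv2.COLOR_BGR2HSV); q=W[...,:2]-o
    X=q@[np.cos(a),np.sin(a)]; Y=q@[-np.sin(a),np.cos(a)]; Z=W[...,2]
    m=(h[...,0]>22)&(h[...,0]<36)&(h[...,1]>180)&(X>.04)&(X<.2)&(Y>-.03)&(Y<.25)&(Z>.025)
    if m.sum()>30:
        P=np.stack([X[m],Y[m],Z[m]],1); c=P.mean(0); w,v=np.linalg.eigh(np.cov((P-c).T)); nn=v[:,0]*np.sign(v[0,0])
        print(n,m.sum(),'normal',nn.round(3),'angle',np.degrees(np.arctan2(nn[0],-nn[2])),'zmax',np.percentile(Z[m],98))
    m=((h[...,0]<8)|(h[...,0]>172))&(h[...,1]>150)&(X>.05)&(X<.16)&(Y>-.03)&(Y<.25)&(Z>.08)
    if m.sum()>10: print(n,'edge X,Z',np.median(X[m]).round(4),np.median(Z[m]).round(4),m.sum())
cv2.imwrite('pics/scr.png',im)
s=r.sense(); q=s['tcp_pos'][:2]-o; print('tcp X',q@[np.cos(a),np.sin(a)],s['wrist_force'].round(1))
E
python3 scr.py
```

```text
top 130 normal [ 0.999  0.005 -0.035] angle 87.9913473268152 zmax 0.10123439013867472
tcp X 0.10858753510049933 [ 0.4 -0.4 -0.5]
```

Request:
play_rows(commands="0.6 -0.08 0 0 0 0;0.8 -0.1 0 0 0 0;0.8 -0.1 0.5 0 0 0;0 0 1 0 0 0;0 0 1 0 0 0;0 0 1 0 0 0;0 0 1 0 0 0;0.3 1 1 0 0 0;0.3 1 0 0 0 0;0.3 1 0 0 0 0;0.3 1 0 0 0 0;0 1 0 0 0 0;0 1 0 0 0 0;0 1 0 0 0 0;0 0 0 0 0 0")

```text
time_s: 45.1
tcp_pos: [0.6898, 0.1758, 0.2263]
ee_rot: [[0.99, 0.139, -0.002], [0.139, -0.99, 0.0], [-0.002, -0.0, -1.0]]
wrist_force: [0.8, -0.1, -0.3]
gripper_width: 0.009
gripper_force: 0.0
```

```bash
python3 scr.py
python3 - <<'E'
from h import *
im,W=cloud('scene'); cv2.imwrite('pics/s3.png',cv2.resize(im[140:300,120:350],None,fx=3,fy=3,interpolation=cv2.INTER_CUBIC)); np.savez('pics/s3.npz',im=im,W=W)
E
```

```text
top 296 normal [ 0.999  0.003 -0.046] angle 87.3349727965082 zmax 0.10292416633626757
tcp X 0.18248327789734356 [-0.6 -0.9  0.1]
```

View pics/s3.png

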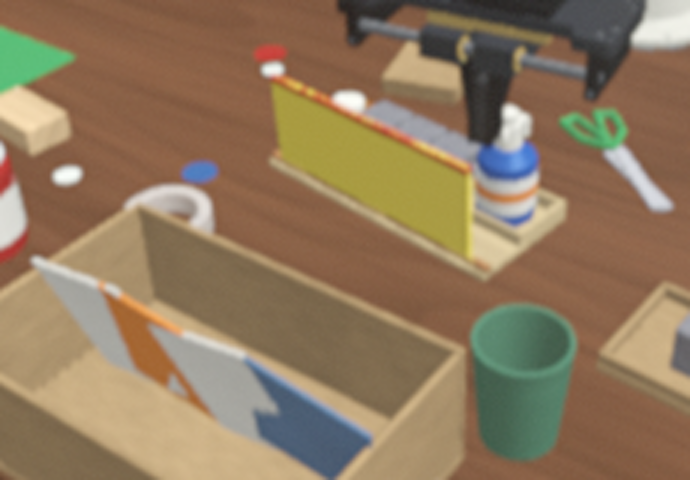

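The screen now looks close to upright, with its face around (370,170) in the crop. I'll fit a plane to that face in the scene depth for the exact angle.

Run:
```python
from h import *
D=np.load('pics/s3.npz'); im,W=D['im'],D['W']; h=cv2.cvtColor(im,cv2.COLOR_BGR2HSV)
print(h[197,243],W[197,243])
m=np.zeros(h.shape[:2],np.uint8); cv2.fillPoly(m,[(np.array([[280,100],[460,180],[460,235],[285,145]])/3+[120,140]).astype(int)],1)
m=(m>0)&(abs(h[...,0].astype(int)-int(h[197,243,0]))<6)&~np.isnan(W[...,0])
a=np.radians(-7.82); q=W[...,:2]-[.4646,-.1267]
X=q@[np.cos(a),np.sin(a)]; Y=q@[-np.sin(a),np.cos(a)]; Z=W[...,2]
A=np.stack([Z[m],Y[m],np.ones(m.sum())],1); c=np.linalg.lstsq(A,X[m],rcond=None)[0]
k=abs(X[m]-A@c)<.004; c=np.linalg.lstsq(A[k],X[m][k],rcond=None)[0]
print(m.sum(),k.sum(),'dX/dZ',c,'angle',90-np.degrees(np.arctan(c[0])),'X at z14/100',c[0]*.014+c[1]*.11+c[2],c[0]*.1+c[1]*.11+c[2],np.percentile(Z[m],[2,98]))
```

```text
[ 26 158 169] [ 0.57203194 -0.01818605  0.05872712]
1016 1016 dX/dZ [ 0.05314586 -0.00216321  0.08654836] angle 86.95782867447656 X at z14/100 0.08705445012601465 0.09162499390753598 [0.03560967 0.09557348]
```

Run:
```python
from seg import *
im,W=cloud('scene'); im2,W2=cloud('top'); cv2.imwrite('pics/t4.png',cv2.resize(im2,(800,600)))
a=np.radians(-7.82)
h=cv2.cvtColor(im2,cv2.COLOR_BGR2HSV); s,v=h[...,1],h[...,2]; z=W2[...,2]
for o in rects(W2,(s<90)&(v>60)&(v<200)&(z>.03)&(z<.06)&(W2[...,0]>.3)&(W2[...,0]<.66)): print(o)
h=cv2.cvtColor(im2,cv2.COLOR_BGR2HSV); m=((h[...,0]<8)|(h[...,0]>172))&(h[...,1]>150)&(np.hypot(W2[...,0]-.4237,W2[...,1]-.3456)<.06)&(z>.028)
print('cap',m.sum(),cv2.minEnclosingCircle((W2[m][:,:2]*1000).astype(np.float32)),np.median(z[m]))
```

```text
(array([580. , 323.6]), array([40.2, 54.8]), 88.0, 50.2, 168, (181, 188))
(array([476.9, -34.7]), array([138.7,  53.9]), 82.3, 50.1, 606, (282, 220))
cap 0 ((0.0, 0.0), 0.0) nan
  return _methods._mean(a, axis=axis, dtype=dtype,
  ret = ret.dtype.type(ret / rcount)
```

View pics/t4.png

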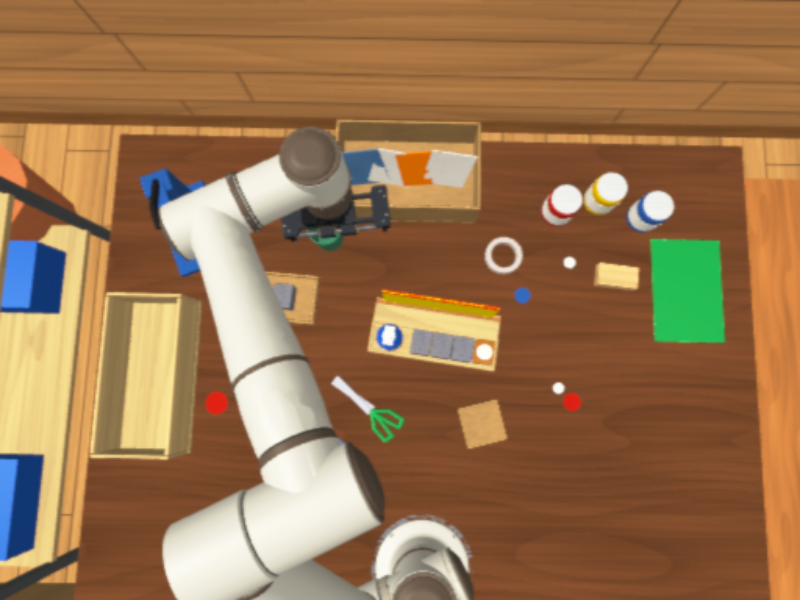

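The row is full at (440,346), the screen is upright at (440,303), and the bystanders haven't moved. The arm hides the saucer here, but the scene view already showed the cap in it. Handing in.

```bash
python3 -c "
from station import r
print(r.finish_job())"
```

```text
the job is handed in; nothing more can be done
None
```

I handed the job in, but the hand-in call gave no verdict: three bricks fill the empty places beside the jar, the fourth is in the bin, the unlocked cap is in the saucer, and the screen measured about 87°.

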